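# Clamp the guard rail

### The job

The low guard rail has been cleaned and laid back in its two saddle clamps, and one clamp is still open. Swing that clamp's hinged half over the tube and press it down, swing its bolt up into the fork of the hinged half, and then push the handle of the lever nut round clockwise (seen from above) until the clamp is firmly snug by feel, not loose and not over-tightened. Use light pushes, never lean on the clamp, and leave the shakers and the plate where they stand.

Things in the scene. Friction and masses are not known exactly. Their poses are not given: they have to be found in the camera images.
- open_clamp: The open clamp, grey metal, fixed on a steel strip 8 mm thick. Origin: middle of its underside; y along the tube, z up, x towards the hinge side. In its frame (x, z, mm): tube axis (0, 62), tube 32 across; hinge pin of the hinged half (29, 62); pin on which the swing bolt pivots (-36, 18). Pins run along y. The bolt is 8 thick, leans out to -x by 0.5 to 0.9 rad from upright and stops upright at the slot's end.
- hinged_half: The clamp's curved upper half, 28 mm wide. Origin on its hinge pin. Its z is up when shut; it starts 1.75 to 2.25 rad open, z leaning over to the clamp's +x. Flat fork with an 11 mm slot at its free end, along its own -x: 46 to 73 mm from the pin, faces 1 and 10 mm up its z; shut, its crown is 24 mm above the tube axis. Stiff hinge: stays where it is left, 1 to 2 N at the fork moves it. Rubber-lined.
- lever_nut: Nut with a black handle, on the swing bolt's free end, about 58 mm from the bolt's pin. Origin: middle of its underside; z along the bolt away from the pin, x along the handle. Collar 22 mm across, 6 high; hub 17 across, 32 high; handle 10 thick, 20.5 to 30.5 mm above the underside, ends 64 mm from the axis; points roughly along the tube (clamp's +y) when the bolt is up. The bolt stays where left; 2 to 4 N swings it.
- handle_end (a point): A point in the nut's handle, 50 mm from the bolt's axis: the place to push. Clockwise tightens and sinks the nut 3.8 mm a radian. Loose it takes under 2.5 N here. How far it turns before it grips differs and cannot be seen (0.2 to 2 rad); then the push rises quickly: 3 N is still too loose, 5.5 N (0.28 N m) is snug, 8 N too tight. It stays where it is left.
- shut_clamp: The rail's other clamp, alike, already shut and tight: fixed, 140 mm from the open one along the tube. Origin: middle of its underside. An example of how the work should look.
- rail_tube: The guard rail: steel tube 32 mm across, 318 mm long with black end caps, lying in both clamps, its axis about 70 mm above the table. Fixed. Origin: its middle; y along it.
- shaker_1_centre (a point): White-capped light shaker, 41 mm across, 84 high, standing loose; the point is its centre.
- shaker_2_centre (a point): White-capped dark shaker, 41 mm across, 84 high, standing loose; the point is its centre.
- side_plate: Round white side plate, 155 mm across, 17 high, loose, with a ramekin on it. Origin: middle of its underside.

How it is judged:
By the outcome, as a careful person would: the job done as asked, in the order asked, and still so for the second after the job is handed in, with the robot touching nothing.
It also fails if it takes over 64 s, if anything falls off the work surface, if the arm or the gripper's body presses on something with over 40 N, if the wrist force passes 120 N, or if a joint passes its speed limit or range.

### The arm

A 6-joint arm with a two-finger parallel gripper is mounted at the origin on a cart in front of the work surface, level with it; the furniture and walls round the work are solid. World frame = base frame: x ahead of the robot, y to its left, z up, the work surface at z = 0. Lengths are in m, angles in rad, forces in N, time in s.
With the tool pointing down it reaches from about 0.4 to 0.925 m from the base axis. Payload 3.4 kg.
Tool frame: the origin (TCP) lies on the centre line of the jaws, within the pads' length; the fingertips stand 17 mm ahead of it and the grasp point (between the pads) lies 2 mm behind it (manip.tip_extent is the distance from the TCP to the fingertips, in m); z points along the fingers, y is the direction in which the jaws open and shut (so a half turn about z gives the same grasp; the last joint's range is limited). The gripper opens to 85 mm and grips with 20 to 120 N. Pads are 22 mm wide; open, the fingers measure 114 mm over their backs; the gripper's body (76 mm by 85 mm) begins 54 mm behind the grasp point. The pads swing forward as they close: fully open they stand 13 mm farther back than shut.
Start: joints at [1.081, 0.307, 1.506, -0, 1.328, -0.073], TCP at [0.232, 0.526, 0.248] pointing down, gripper open.
Joint ranges: [-3.12, 3.12], [-1.05, 2.28], [0.14, 2.33], [-1.42, 4.57], [0.1, 2.73], [-2.68, 2.68]. Speed limits (rad/s): [2.57, 2.57, 3.14, 3.14, 3.14, 3.14].

### API

Orientations are given as a unit quaternion [w, x, y, z].
In Python, from plant import manip, get_image, camera_info gives the robot as it stands. The module is installed in compiled form; this text tells all that it offers.
- The arm moves only by the tool send_rows, never from a script. Its argument "increments" is a list that holds one entry, the list of rows, each a list of 7 numbers: the turn, a rotation vector about the tool's x, y, z in rad, then the shift along the tool's x, y, z in m, then the finger opening in m, from 0 to 0.0854. A call has 1 to 12 rows; each row shifts and turns the pose as measured when the row begins, along the tool's axes as they then stand; what a row does not reach is not made up. A row lasts 1/10 s, in which the tool goes at most 50 mm and 8.59 degrees, less where a joint would pass 70% of its speed; a pose out of reach is approached as far as the arm can. A call with a gripper value outside its range is refused whole. The fingers move at their own pace and stop on an object; "force" is the grip in N (left out, the last holds). Time passes only in rows, so rows that do not move let the fingers close. It gives the time, the measured TCP pose, the force and the opening at its end, in the units of the state.
- manip.state(): the state, without advancing time (a new reading comes with each control period).
- get_image(name): name is "scene" or "side" or "wrist"; returns (picture, depth): 420x560x3 uint8, red, green, blue; 420x560 float32, m along the optical axis (not along the pixel's ray), 0 where there is no reading.
- camera_info(name): a dict with "intrinsics" (3x3 intrinsics, pixels), "R" (3x3) and "t" (3): a world point X has camera coordinates R X + t; the wrist camera has in their place "T_tool_cam" (4x4, takes a point from camera to tool coordinates, whose origin is the TCP and whose axes are the flange's). Camera axes: x right, y down, z forward; pixel columns grow to the right and rows downward; lengths in m; the calibration is good to about 2 mm. A picture is of the moment at which its call begins: read the wrist's pose just before it. camera_info takes no time and is no camera call.
- manip.job_done(): hands the job in, once; it reports no verdict.
The state is a dict: "time_s": time; "joints": joint angles; "qvel": joint speeds; "tau": joint torques, N m; "tool_pos": TCP position; "orientation": TCP orientation; "contact_force": force on the tool from outside, world axes, zero at the start; "torque": the same for the moment, N m; "grip_width": finger opening in m.
Only numpy, scipy, OpenCV 4.12 (cv2) and the standard library are available. Lean on these libraries where they do the work, as an engineer would, in place of code of your own. Each camera call takes 0.05 s, during which the arm holds its last target. There are 200 camera calls.

## Working session

There is one attempt and no reset: what is moved stays moved. The work goes in short steps, Python scripts to look and compute and a tool call to move; the robot and the scene stay as the last step left them, time stands still between calls to the robot, and variables do not carry over. Pictures are saved under pics/ and viewed, about 8 in all and at most 12, crops included, and the job is handed in when it is done.

Besides the shell and the picture viewer there is one more tool, called after "Request:" as name(argument=value, ...), one argument or row to a line, values as JSON. send_rows: Moves the arm, as the interface text tells. Its arguments: {"type":"object","properties":{"increments":{"type":"array","items":{"type":"array","items":{"type":"array","items":{"type":"number"}}}},"force":{"type":"number"}},"required":["increments"]}

```bash
mkdir -p pics; ls; cat > h.py <<'E'
import numpy as np, cv2
from scipy.spatial.transform import Rotation as Ro
from plant import manip, get_image, camera_info
def save(n,im): cv2.imwrite('pics/'+n+'.png',cv2.cvtColor(im,cv2.COLOR_RGB2BGR))
def cloud(name):
    s=manip.state(); im,d=get_image(name); c=camera_info(name); K=np.array(c['intrinsics'])
    v,u=np.mgrid[:420,:560]; P=np.stack([(u-K[0,2])/K[0,0]*d,(v-K[1,2])/K[1,1]*d,d],-1)
    if name=='wrist':
        T=np.array(c['T_tool_cam']); R=Ro.from_quat(np.roll(s['orientation'],-1)).as_matrix()
        W=(P@T[:3,:3].T+T[:3,3])@R.T+np.array(s['tool_pos'])
    else: W=(P-np.array(c['t']))@np.array(c['R'])
    W[d==0]=np.nan
    return im,W
E
python3 - <<'E'
from h import *
print(manip.state())
a=[]
for n in ['scene','side']:
    im,W=cloud(n); np.savez(''+n,im=im,W=W); save(n,im)
    c=camera_info(n); print(n, -np.array(c['R']).T@np.array(c['t']), np.array(c['R'])[2])
print(camera_info('wrist'))
E
```

```text
pics
{'time_s': 0.0, 'joints': array([ 1.08149657e+00,  3.07551064e-01,  1.50764523e+00, -2.77907872e-05,
        1.32840354e+00, -7.34886053e-02]), 'qvel': array([-3.45711873e-04,  2.81821837e-04,  2.33197679e-04,  3.01831119e-03,
       -7.44912806e-04,  1.09313351e-05]), 'tau': array([-8.60683667e-04, -4.57557392e+01, -2.51913124e+01,  2.57533242e-05,
        1.31184250e-02, -4.10696458e-06]), 'tool_pos': array([0.23197936, 0.52541636, 0.24740419]), 'orientation': array([-2.65736431e-04,  2.06407653e-01,  9.78465571e-01, -9.67861786e-04]), 'contact_force': array([-0.30925262,  1.10120187, -0.03524541]), 'torque': array([-0.02606938, -0.01205562, -0.00386885]), 'grip_width': 0.08549582481688288}
scene [ 0.1482611  -1.01259103  0.53522946] [ 0.38438678  0.76509141 -0.51660617]
side [ 0.30659456 -1.15271039  0.40184345] [ 0.19544091  0.91760102 -0.34613756]
{'intrinsics': array([[341.41388861,   0.        , 276.08163346],
       [  0.        , 341.41388861, 212.86804983],
       [  0.        ,   0.        ,   1.        ]]), 'T_tool_cam': array([[-5.26967811e-04, -9.46312553e-01, -3.23252648e-01,
         8.31459475e-02],
       [ 9.99999853e-01, -5.39399912e-04, -5.11266524e-05,
        -1.16827648e-03],
       [-1.25980657e-04, -3.23252627e-01,  9.46312698e-01,
        -1.25246055e-01],
       [ 0.00000000e+00,  0.00000000e+00,  0.00000000e+00,
         1.00000000e+00]])}
```

View pics/scene.png

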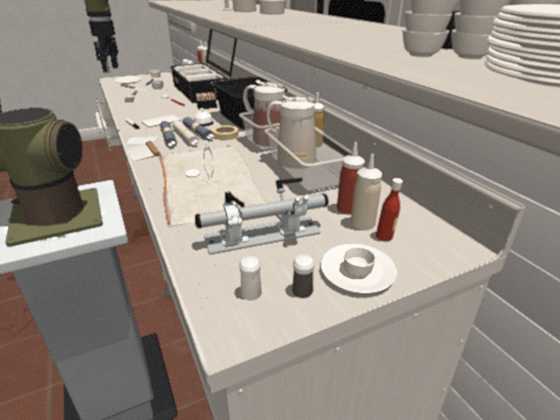

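View pics/side.png

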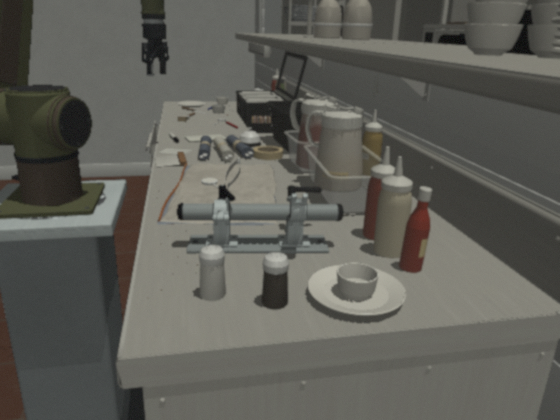

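The scene view shows the tube running from (198,217) to (327,200). There are clamps near (235,220) and (295,210), with black handles at (233,198) and (290,184). I'll zoom in and measure.

```bash
python3 - <<'E'
from h import *
a=np.load('scene.npz');b=np.load('side.npz')
A=cv2.resize(a['im'][165:255,190:335],None,fx=5,fy=5,interpolation=cv2.INTER_CUBIC)
B=cv2.resize(b['im'][175:260,170:350],None,fx=4,fy=4,interpolation=cv2.INTER_CUBIC)
save('cropA',A);save('cropB',B)
W=a['W'];
for n,pts in (('scene',[(200,217),(326,201),(233,198),(290,184),(260,214),(250,280),(303,277),(358,268),(210,243),(320,232),(168,215)]),):
    for u,v in pts: print(n,u,v,np.nanmedian(W[v-1:v+2,u-1:u+2].reshape(-1,3),0).round(3))
W=b['W']
for u,v in [(181,211),(340,211),(225,192),(305,190),(260,211),(190,247),(327,248),(212,275),(275,280)]: print('side',u,v,np.nanmedian(W[v-1:v+2,u-1:u+2].reshape(-1,3),0).round(3))
# tube points
for n,D in(('sc',a['W']),('sd',b['W'])):
    m=(D[...,2]>.075)&(D[...,2]<.2)&(D[...,0]>.3)&(D[...,0]<.85)&(D[...,1]>-.45)&(D[...,1]<-.0)
    print(n,m.sum(),np.nanpercentile(D[m],[2,50,98],axis=0).round(3))
E
```

```text
scene 200 217 [ 0.301 -0.302  0.086]
scene 326 201 [ 0.593 -0.349  0.078]
scene 233 198 [ 0.381 -0.295  0.111]
scene 290 184 [ 0.621 -0.11   0.001]
scene 260 214 [ 0.432 -0.327  0.073]
scene 250 280 [ 0.336 -0.5    0.053]
scene 303 277 [ 0.427 -0.539  0.055]
scene 358 268 [ 0.547 -0.548  0.039]
scene 210 243 [ 0.318 -0.298  0.009]
scene 320 232 [ 0.57  -0.367  0.006]
scene 168 215 [ 0.256 -0.136  0.013]
side 181 211 [ 0.297 -0.306  0.078]
side 340 211 [ 0.593 -0.347  0.079]
side 225 192 [ 0.38  -0.299  0.11 ]
side 305 190 [ 0.553 -0.235  0.085]
side 260 211 [ 0.442 -0.326  0.078]
side 190 247 [ 0.311 -0.316  0.008]
side 327 248 [ 0.57  -0.354  0.007]
side 212 275 [ 0.341 -0.501  0.046]
side 275 280 [ 0.431 -0.54   0.051]
sc 5253 [[ 0.324 -0.409  0.076]
 [ 0.671 -0.311  0.097]
 [ 0.793 -0.005  0.19 ]]
sd 6779 [[ 0.327 -0.408  0.076]
 [ 0.67  -0.315  0.101]
 [ 0.752 -0.004  0.19 ]]
```

View pics/cropA.png

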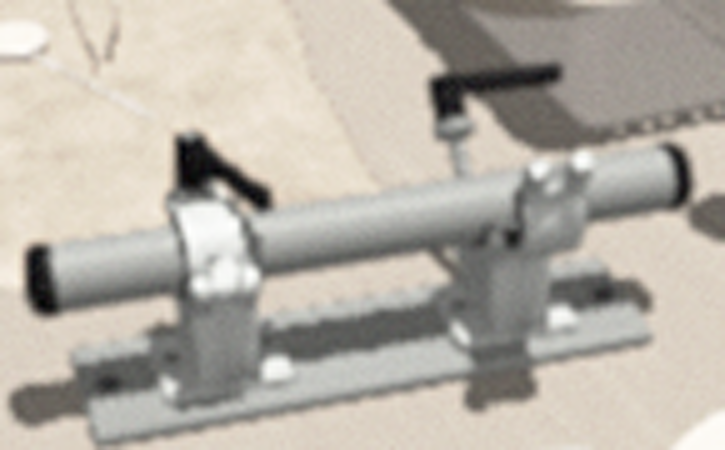

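View pics/cropB.png

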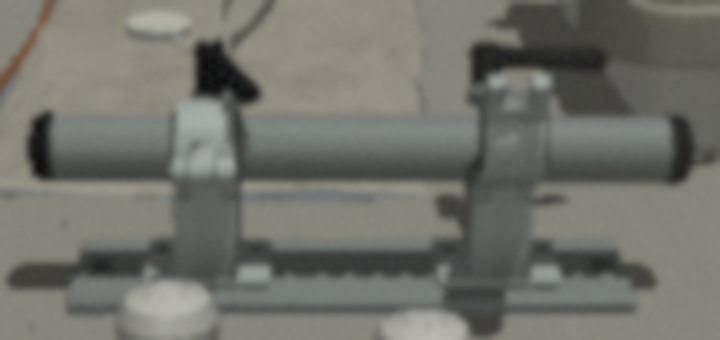

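The right-hand clamp is the open one. Its hinged half leans towards the camera (-y), its bolt leans to +y, and its handle points to +x. Next I fit the tube axis and the clamp features from both clouds.

```bash
python3 - <<'E'
from h import *
from scipy.optimize import least_squares
a=np.load('scene.npz');b=np.load('side.npz')
def tube(D):
    P=D.reshape(-1,3); P=P[np.isfinite(P).all(1)]
    s=(P[:,0]-.3)/.293; yl=-.302-.047*s
    m=(s>.05)&(s<.95)&(abs(P[:,1]-yl)<.03)&(P[:,2]>.055)&(P[:,2]<.09)
    m&=((s<.2)|((s>.42)&(s<.6))|(s>.85)); Q=P[m]
    f=lambda p:np.hypot(Q[:,1]-p[0]-p[1]*(Q[:,0]-.45),(Q[:,2]-p[2]))-.016
    r=least_squares(f,[-.32,-.16,.07],loss='soft_l1',f_scale=.002); print(len(Q),r.x.round(4),np.median(abs(r.fun)).round(4)); return r.x
for n in 'ab':
    D=eval(n)['W']; p=tube(D)
    th=np.arctan(p[1]); ey=np.array([np.cos(th),np.sin(th),0]); ex=np.array([ey[1],-ey[0],0]) 
    o=np.array([.45,p[0],0]); Q=D-o; X=Q@ex;Y=Q@ey;Z=D[...,2]; im=eval(n)['im'].astype(int)
    dark=im.sum(2)<150
    for lab,m in (('dark',dark&(Z>.09)&(Z<.14)&(abs(X)<.12)&(abs(Y)<.2)),('fork',(X>.025)&(X<.1)&(Z>.06)&(Z<.15)&(Y>0)&(Y<.13)),('tubeends',(abs(X)<.02)&(abs(Y)<.2)&(Z>.065)&(Z<.09)),('strip',(abs(X)<.06)&(Z>.004)&(Z<.012)&(abs(Y)<.2)),('shutcap',(abs(X)<.03)&(Z>.09)&(Z<.1)&(Y<0)&(Y>-.15))):
        q=np.stack([X[m],Y[m],Z[m]],1)
        print(lab,len(q),np.percentile(q,[2,25,50,75,98],axis=0).round(3).tolist() if len(q) else '')
        if lab in('dark','fork') :
            for l,h in((-.2,0),(0,.2)):
                k=q[(q[:,1]>l)&(q[:,1]<h)]
                if len(k): print('   ',k[::max(1,len(k)//14)].round(3).tolist())
E
```

```text
779 [-0.3142 -0.14    0.0711] 0.0007
dark 103 [[-0.093, -0.083, 0.09], [-0.031, -0.078, 0.094], [-0.027, -0.072, 0.107], [-0.009, -0.059, 0.111], [0.023, 0.097, 0.113]]
    [[-0.033, -0.082, 0.113], [-0.027, -0.076, 0.112], [-0.024, -0.077, 0.111], [-0.027, -0.079, 0.108], [-0.03, -0.083, 0.104], [-0.015, -0.074, 0.111], [-0.028, -0.079, 0.102], [-0.008, -0.071, 0.111], [-0.03, -0.077, 0.098], [-0.005, -0.07, 0.11], [-0.028, -0.079, 0.097], [0.004, -0.067, 0.112], [-0.027, -0.077, 0.094], [-0.029, -0.082, 0.091], [0.014, -0.06, 0.111], [0.02, -0.057, 0.112], [0.024, -0.058, 0.109]]
    [[-0.093, 0.101, 0.091], [-0.093, 0.104, 0.091], [-0.09, 0.065, 0.095], [-0.094, 0.072, 0.092], [-0.095, 0.078, 0.091], [-0.093, 0.08, 0.092], [-0.092, 0.09, 0.09], [-0.09, 0.098, 0.09], [-0.093, 0.058, 0.092], [-0.092, 0.061, 0.092], [-0.088, 0.062, 0.094], [-0.09, 0.065, 0.093], [-0.087, 0.067, 0.093], [-0.087, 0.07, 0.093], [-0.088, 0.073, 0.092], [-0.09, 0.079, 0.09], [-0.091, 0.058, 0.09], [-0.09, 0.06, 0.091], [-0.085, 0.061, 0.093], [-0.086, 0.064, 0.092], [-0.087, 0.067, 0.091], [-0.085, 0.074,
[... 1913 characters left out ...]
0.128], [0.071, 0.068, 0.123], [0.068, 0.068, 0.118], [0.065, 0.063, 0.113], [0.063, 0.058, 0.109], [0.062, 0.055, 0.105], [0.064, 0.052, 0.102], [0.068, 0.048, 0.099], [0.067, 0.073, 0.097], [0.067, 0.068, 0.093], [0.069, 0.057, 0.09], [0.063, 0.047, 0.084], [0.064, 0.07, 0.083], [0.057, 0.066, 0.075]]
tubeends 1941 [[-0.003, -0.156, 0.066], [0.008, -0.097, 0.073], [0.013, -0.017, 0.079], [0.015, 0.049, 0.084], [0.018, 0.145, 0.087]]
strip 1614 [[-0.034, -0.14, 0.005], [-0.009, -0.049, 0.007], [0.015, -0.004, 0.008], [0.03, 0.056, 0.008], [0.038, 0.121, 0.011]]
shutcap 97 [[-0.029, -0.092, 0.09], [-0.008, -0.084, 0.091], [0.002, -0.08, 0.093], [0.007, -0.075, 0.093], [0.012, -0.066, 0.099]]
```

```bash
cat >> h.py <<'E'
TH=-0.138; O=np.array([.45,-.314,0]); EY=np.array([np.cos(TH),np.sin(TH),0]); EX=np.array([EY[1],-EY[0],0]); Yc=.061
F=np.stack([EX,EY,[0,0,1]],1)   # frame axes: clamp x,y,z; origin on the table below the tube axis; Y=.061 at open clamp
def Rt(yaw): # tool down, tool y at angle yaw (rad) from the tube direction
    a=TH+yaw; y=np.array([np.cos(a),np.sin(a),0]); z=np.array([0,0,-1.]); return np.stack([np.cross(y,z),y,z],1)
def toF(p): return F.T@(np.array(p)-O)
def pose():
    s=manip.state(); return np.array(s['tool_pos']),Ro.from_quat(np.roll(s['orientation'],-1)).as_matrix(),s
def plan(wps,grip=0.0,tip=None):
    """wps: (X,Y,Ztip,yaw,nrows)"""
    p,R,s=pose(); tip=manip.tip_extent if tip is None else tip
    for X,Y,Z,yaw,n in wps:
        p1=O+F@np.array([X,Y,Z+tip]); R1=Rt(yaw); rv=Ro.from_matrix(R.T@R1).as_rotvec(); p0,R0=p,R
        for k in range(1,n+1):
            pk=p0+(p1-p0)*k/n; Rk=R0@Ro.from_rotvec(rv*k/n).as_matrix()
            r=np.r_[Ro.from_matrix(R.T@Rk).as_rotvec(),R.T@(pk-p)]
            print('['+','.join('%g'%x for x in r.round(4))+',%g],'%grip); p,R=pk,Rk
        print('--',np.round(p,3))
def rep():
    p,R,s=pose(); f=toF(p); y=R[:,1]
    print('t',round(s['time_s'],2),'F xyz',f.round(4),'tip',round(f[2]-manip.tip_extent,4),'yaw',round(np.arctan2(y[1],y[0])-TH,3),'Rz',R[:,2].round(3),'force',(F.T@np.array(s['contact_force'])).round(2),'tq',(F.T@np.array(s['torque'])).round(3),'grip',s['grip_width'])
E
python3 - <<'E'
from h import *
rep(); print(manip.tip_extent)
p=toF([.48,.10,.25-.017])
plan([(p[0],p[1],.231,.75,10),(.105,Yc,.231,0,12)])
E
```

```text
t 0.1 F xyz [-0.8015 -0.3314  0.2475] tip 0.2305 yaw 1.293 Rz [-0.001 -0.002 -1.   ] force [-0.53 -0.63  0.4 ] tq [-0.071 -0.056 -0.037] grip 0.08541269334344073
0.017
[-0.0002,0,0.0543,-0.0399,-0.0289,-0,0],
[-0.0002,0,0.0543,-0.0414,-0.0267,-0,0],
[-0.0002,0,0.0543,-0.0428,-0.0244,-0,0],
[-0.0002,0,0.0543,-0.044,-0.0221,-0,0],
[-0.0002,0,0.0543,-0.0452,-0.0196,-0,0],
[-0.0002,0,0.0543,-0.0462,-0.0172,-0,0],
[-0.0002,0,0.0543,-0.047,-0.0146,-0,0],
[-0.0002,0,0.0543,-0.0477,-0.012,-0,0],
[-0.0002,0,0.0543,-0.0483,-0.0094,-0,0],
[-0.0002,0,0.0543,-0.0488,-0.0068,-0,0],
-- [0.48  0.1   0.248]
[0,0,0.0625,-0.0367,-0.0241,0,0],
[0,0,0.0625,-0.0381,-0.0218,0,0],
[0,0,0.0625,-0.0394,-0.0194,0,0],
[0,0,0.0625,-0.0405,-0.0169,0,0],
[0,0,0.0625,-0.0415,-0.0143,0,0],
[0,0,0.0625,-0.0423,-0.0117,0,0],
[0,0,0.0625,-0.043,-0.009,0,0],
[0,0,0.0625,-0.0434,-0.0063,0,0],
[0,0,0.0625,-0.0437,-0.0036,0,0],
[0,0,0.0625,-0.0439,-0.0008,0,0],
[0,0,0.0625,-0.0438,0.0019,0,0],
[0,0,0.0625,-0.0436,0.0046,0,0],
-- [ 0.496 -0.426  0.248]
```

Request:
send_rows(
  increments=[
    [[0,0,0.054,-0.04,-0.029,0,0],[0,0,0.054,-0.041,-0.027,0,0],[0,0,0.054,-0.043,-0.024,0,0],[0,0,0.054,-0.044,-0.022,0,0],[0,0,0.054,-0.045,-0.02,0,0],[0,0,0.054,-0.046,-0.017,0,0],[0,0,0.054,-0.047,-0.015,0,0],[0,0,0.054,-0.048,-0.012,0,0],[0,0,0.054,-0.048,-0.009,0,0],[0,0,0.054,-0.049,-0.007,0,0]],
  ],
  force=20,
)

```text
time_s: 1.1
tool_pos: [0.4786, 0.095, 0.2434]
orientation: [-0.002, 0.464, 0.886, -0.001]
contact_force: [0.7, 0.9, -0.3]
grip_width: -0.0003
```

Request:
send_rows(
  increments=[
    [[0,0,0.062,-0.037,-0.024,0,0],[0,0,0.062,-0.038,-0.022,0,0],[0,0,0.062,-0.039,-0.019,0,0],[0,0,0.062,-0.04,-0.017,0,0],[0,0,0.062,-0.041,-0.014,0,0],[0,0,0.062,-0.042,-0.012,0,0],[0,0,0.062,-0.043,-0.009,0,0],[0,0,0.062,-0.043,-0.006,0,0],[0,0,0.062,-0.044,-0.004,0,0],[0,0,0.062,-0.044,0,0,0],[0,0,0.062,-0.044,0.002,0,0]],
  ],
)

```text
time_s: 2.2
tool_pos: [0.484, -0.4063, 0.2392]
orientation: [-0.004, 0.744, 0.668, -0.001]
contact_force: [0.3, 0.0, 0.3]
grip_width: 0.0004
```

```bash
python3 - <<'E'
from h import *
rep()
im,W=cloud('wrist'); save('w1',im); np.savez('w1',im=im,W=W)
Q=(W-O)@F
for lab,m in (('fork',(Q[...,0]>.03)&(Q[...,0]<.1)&(Q[...,2]>.11)&(Q[...,2]<.15)&(abs(Q[...,1]-Yc)<.03)),('tubetop',(abs(Q[...,0])<.02)&(Q[...,2]>.083)&(Q[...,2]<.091)&(abs(Q[...,1])<.2)),('nut',(Q[...,0]<-.05)&(Q[...,0]>-.12)&(Q[...,2]>.07)&(abs(Q[...,1]-Yc)<.08))):
    q=Q[m]; print(lab,len(q),np.percentile(q,[2,25,50,75,98],axis=0).round(3).tolist() if len(q) else '')
plan([(.105,Yc,.2,0,5),(.105,Yc,.116,0,3),(.088,Yc,.117,0,2)])
E
```

```text
t 2.2 F xyz [0.0867 0.0463 0.2392] tip 0.2222 yaw 0.031 Rz [-0.007  0.004 -1.   ] force [-0.07  0.24  0.27] tq [ 0.048  0.029 -0.016] grip 0.00039974055775244546
fork 1050 [[0.054, 0.049, 0.11], [0.058, 0.055, 0.116], [0.062, 0.063, 0.12], [0.066, 0.07, 0.128], [0.073, 0.076, 0.131]]
tubetop 9615 [[-0.012, -0.151, 0.083], [-0.005, -0.078, 0.084], [-0.0, 0.004, 0.085], [0.005, 0.078, 0.086], [0.012, 0.146, 0.089]]
nut 0 
[-0.0012,0.001,0.005,-0.002,0.0027,0.0044,0],
[-0.0012,0.001,0.005,-0.002,0.0027,0.0044,0],
[-0.0012,0.001,0.005,-0.002,0.0027,0.0044,0],
[-0.0012,0.001,0.005,-0.002,0.0027,0.0044,0],
[-0.0012,0.001,0.005,-0.002,0.0027,0.0044,0],
-- [ 0.496 -0.426  0.217]
[0,-0,0,-0,-0,0.028,0],
[0,-0,0,-0,-0,0.028,0],
[0,-0,0,0,-0,0.028,0],
-- [ 0.496 -0.426  0.133]
[-0,0,0,0.0085,0,-0.0005,0],
[-0,0,0,0.0085,-0,-0.0005,0],
-- [ 0.498 -0.41   0.134]
```

View pics/w1.png

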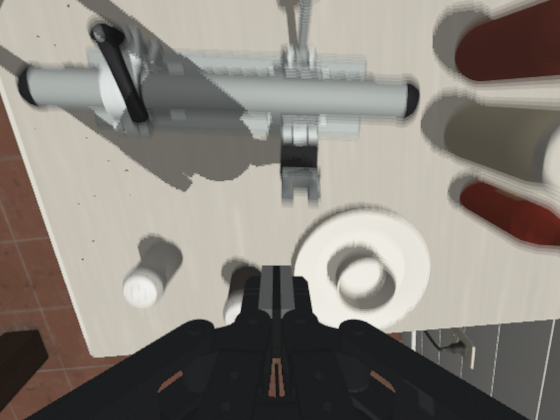

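The wrist view shows the hinged fork at about (300,185), standing open towards the gripper. The tube runs (20..418, 90), and the shakers and plate are clear of the path. The wrist depth agrees with the fixed cameras. I'll descend behind the fork.

Request:
send_rows(
  increments=[
    [[-0.0015,0.001,0.006,-0.003,0.004,0.005,0],[-0.0015,0.001,0.006,-0.003,0.004,0.005,0],[-0.0015,0.001,0.006,-0.003,0.004,0.005,0],[-0.0015,0.001,0.006,-0.003,0.003,0.005,0],[0,0,0.005,-0.002,0.002,0.02,0],[0,0,0,0,0,0.028,0],[0,0,0,0,0,0.024,0],[0,0,0,0,0,0.01,0],[0,0,0,0,0,0,0]],
  ],
)

```text
time_s: 3.15
tool_pos: [0.5017, -0.4254, 0.1303]
orientation: [-0.002, 0.754, 0.657, 0.001]
contact_force: [0.9, -0.4, 0.6]
grip_width: -0.0001
```

```bash
python3 - <<'E'
from h import *
rep()
plan([(.088,.062,.117,0,2),(.050,.062,.122,0,4),(.0276,.062,.129,0,2),(.008,.062,.1263,0,2)])
E
```

```text
t 3.15 F xyz [0.1033 0.0665 0.1303] tip 0.1133 yaw -0.0 Rz [-0.001  0.004 -1.   ] force [0.23 0.93 0.61] tq [-0.    -0.012 -0.01 ] grip -7.145057553277128e-05
[-0.001,-0.0019,-0.0001,0.0076,-0.0023,-0.0018,0],
[-0.001,-0.0019,-0.0001,0.0076,-0.0023,-0.0018,0],
-- [ 0.499 -0.41   0.134]
[0,0,0,0.0095,-0,-0.0013,0],
[0,0,0,0.0095,0,-0.0013,0],
[0,0,0,0.0095,-0,-0.0013,0],
[0,0,0,0.0095,0,-0.0013,0],
-- [ 0.505 -0.372  0.139]
[0,-0,0,0.0112,-0,-0.0035,0],
[0,-0,0,0.0112,-0,-0.0035,0],
-- [ 0.508 -0.35   0.146]
[0,0,0,0.0098,0,0.0014,0],
[0,0,0,0.0098,-0,0.0014,0],
-- [ 0.51  -0.33   0.143]
```

Request:
send_rows(
  increments=[
    [[0,-0.002,0,0.008,-0.003,-0.002,0],[0,-0.002,0,0.008,-0.002,-0.002,0],[0,0,0,0.007,0,-0.001,0],[0,0,0,0.007,0,-0.001,0],[0,0,0,0.007,0,-0.001,0],[0,0,0,0.007,0,-0.001,0],[0,0,0,0.007,0,-0.001,0],[0,0,0,0.007,0,-0.001,0],[0,0,0,0,0,0,0]],
  ],
)

```text
time_s: 4.05
tool_pos: [0.508, -0.3646, 0.1482]
orientation: [0.006, 0.754, 0.657, -0.001]
contact_force: [0.2, -0.8, -0.5]
grip_width: -0.0001
```

```bash
python3 - <<'E'
from h import *
rep()
im,W=cloud('wrist'); save('w2',im)
plan([(.0276,.062,.129,0,4),(.008,.062,.1263,0,3),(-.0105,.062,.117,0,3),(-.026,.062,.101,0,3)])
E
```

```text
t 4.05 F xyz [0.0421 0.0644 0.1482] tip 0.1312 yaw 0.001 Rz [ 0.007 -0.01  -1.   ] force [ 0.76  0.33 -0.55] tq [ 0.019  0.019 -0.007] grip -0.00011039609930150698
[0.002,0.0023,0.0003,0.0037,-0.0006,0.0005,0],
[0.002,0.0023,0.0003,0.0037,-0.0006,0.0005,0],
[0.002,0.0023,0.0003,0.0037,-0.0006,0.0005,0],
[0.002,0.0023,0.0003,0.0037,-0.0006,0.0005,0],
-- [ 0.508 -0.35   0.146]
[0,-0,0,0.0065,0,0.0009,0],
[0,-0,0,0.0065,-0,0.0009,0],
[0,-0,0,0.0065,0,0.0009,0],
-- [ 0.51  -0.33   0.143]
[-0,0,0,0.0062,0,0.0031,0],
[0,0,0,0.0062,-0,0.0031,0],
[-0,0,0,0.0062,0,0.0031,0],
-- [ 0.513 -0.312  0.134]
[0,0,0,0.0052,-0,0.0053,0],
[0,0,0,0.0052,0,0.0053,0],
[0,0,0,0.0052,-0,0.0053,0],
-- [ 0.515 -0.297  0.118]
```

Request:
send_rows(
  increments=[
    [[0.002,0.002,0,0.007,-0.001,0.001,0],[0.002,0.002,0,0.007,-0.001,0.001,0],[0.002,0.002,0,0.007,0,0.001,0],[0,0,0,0.006,0,0.001,0],[0,0,0,0.006,0,0.001,0],[0,0,0,0.006,0,0.003,0],[0,0,0,0.006,0,0.003,0],[0,0,0,0.006,0,0.003,0],[0,0,0,0,0,0,0]],
  ],
)

```text
time_s: 5.0
tool_pos: [0.5127, -0.3089, 0.131]
orientation: [-0.0, 0.754, 0.657, -0.001]
contact_force: [0.4, -0.4, 0.1]
grip_width: -0.0001
```

```bash
python3 - <<'E'
from h import *
rep()
im,W=cloud('side'); Q=(W-O)@F
m=(Q[...,0]>-.06)&(Q[...,0]<.06)&(Q[...,2]>.088)&(Q[...,2]<.15)&(abs(Q[...,1]-.062)<.02)
save('s2',cv2.resize(im[130:260,220:380],None,fx=4,fy=4))
plan([(-.026,.062,.101,0,3),(-.035,.062,.090,0,3),(-.036,.062,.080,0,3)])
E
```

```text
t 5.0 F xyz [-0.0137  0.0614  0.131 ] tip 0.114 yaw 0.001 Rz [-0.001 -0.    -1.   ] force [0.32 0.45 0.09] tq [-0.007 -0.028  0.038] grip -6.881239369334852e-05
[-0.0003,0.0003,0.0003,0.0042,0.0002,0.0044,0],
[-0.0003,0.0003,0.0003,0.0042,0.0002,0.0044,0],
[-0.0003,0.0003,0.0003,0.0042,0.0002,0.0044,0],
-- [ 0.515 -0.297  0.118]
[-0,0,0,0.003,0,0.0037,0],
[-0,0,0,0.003,-0,0.0037,0],
[-0,0,0,0.003,0,0.0037,0],
-- [ 0.516 -0.288  0.107]
[0,0,0,0.0003,-0,0.0033,0],
[0,0,0,0.0003,0,0.0033,0],
[0,-0,0,0.0003,-0,0.0033,0],
-- [ 0.516 -0.287  0.097]
```

View pics/s2.png

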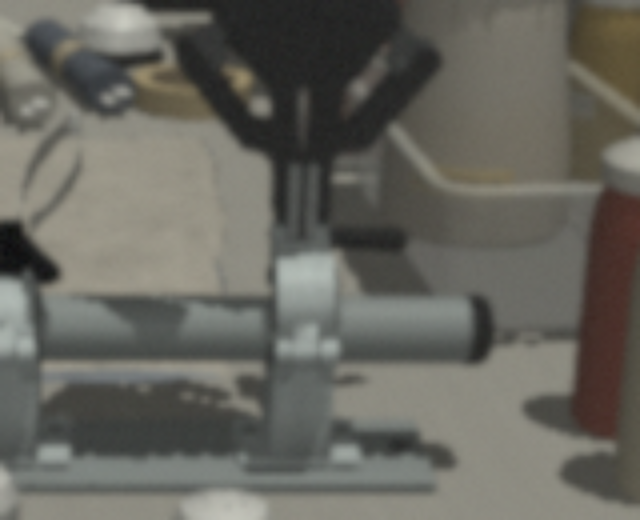

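The hinged half is now over the tube, with the fingertips behind and above it at (300,230). I'll keep going round and down.

Request:
send_rows(
  increments=[
    [[0,0,0,0.004,0,0.0045,0],[0,0,0,0.004,0,0.0045,0],[0,0,0,0.004,0,0.0045,0],[0,0,0,0.003,0,0.004,0],[0,0,0,0.003,0,0.004,0],[0,0,0,0.003,0,0.004,0],[0,0,0,0,0,0.003,0],[0,0,0,0,0,0,0]],
  ],
)

```text
time_s: 5.85
tool_pos: [0.5158, -0.2868, 0.0999]
orientation: [-0.0, 0.754, 0.657, -0.001]
contact_force: [-0.3, -0.3, 1.0]
grip_width: -0.0003
```

```bash
python3 - <<'E'
from h import *
rep(); rep()
plan([(-.036,.062,.080,0,3)])
E
```

```text
t 5.85 F xyz [-0.036   0.0614  0.0999] tip 0.0829 yaw 0.0 Rz [-0.001 -0.    -1.   ] force [ 0.31 -0.31  1.05] tq [-0.008 -0.056 -0.031] grip -0.00025899477958120614
t 5.85 F xyz [-0.036   0.0614  0.0999] tip 0.0829 yaw 0.0 Rz [-0.001 -0.    -1.   ] force [ 0.31 -0.31  1.05] tq [-0.008 -0.056 -0.031] grip -0.00025899477958120614
[-0.0004,0.0002,0.0001,0,0.0002,0.001,0],
[-0.0004,0.0002,0.0001,0,0.0002,0.001,0],
[-0.0004,0.0002,0.0001,0,0.0002,0.001,0],
-- [ 0.516 -0.287  0.097]
```

Request:
send_rows(
  increments=[
    [[0,0,0,0,0,0.001,0],[0,0,0,0,0,0.001,0],[0,0,0,0,0,0.001,0]],
  ],
)

```text
time_s: 6.15
tool_pos: [0.5159, -0.2867, 0.0976]
orientation: [-0.0, 0.754, 0.657, -0.0]
contact_force: [-2.9, 1.8, 10.6]
grip_width: 0.0003
```

Request:
send_rows(
  increments=[
    [[0,0,0,0,0,0.001,0],[0,0,0,0,0,0.001,0]],
  ],
)

```text
time_s: 6.35
tool_pos: [0.5158, -0.2867, 0.0976]
orientation: [0.0, 0.754, 0.657, -0.0]
contact_force: [-1.1, 1.9, 6.4]
grip_width: -0.0002
```

The fork is seated with its top at z≈0.080, as expected for shut, and the push peaked at about 10 N. I'll lift and look.

Request:
send_rows(
  increments=[
    [[0,0,0,0,0,-0.01,0],[0,0,0,0,0,-0.03,0],[0,0,0,0,0,-0.035,0],[0,0,0,0,0,-0.035,0],[0,0,0,0,0,0,0]],
  ],
)

```text
time_s: 6.85
tool_pos: [0.5156, -0.2873, 0.2129]
orientation: [-0.0, 0.754, 0.656, -0.0]
contact_force: [0.5, -0.9, 0.5]
grip_width: -0.0003
```

```bash
python3 - <<'E'
from h import *
rep()
im,W=cloud('wrist'); save('w3',im); Q=(W-O)@F
np.savez('w3',im=im,Q=Q)
for lab,m in (('fork',(Q[...,0]>-.047)&(Q[...,0]<-.02)&(Q[...,2]>.07)&(Q[...,2]<.09)&(abs(Q[...,1]-.062)<.02)),('crown',(abs(Q[...,0])<.02)&(Q[...,2]>.088)&(abs(Q[...,1]-.062)<.02)&(Q[...,2]<.11)),('nut',(Q[...,0]<-.055)&(Q[...,0]>-.13)&(Q[...,2]>.06)&(Q[...,2]<.12)&(abs(Q[...,1]-.062)<.08))):
    q=Q[m]; print(lab,len(q),np.percentile(q,[2,25,50,75,98],axis=0).round(3).tolist() if len(q) else '')
    if lab=='nut':
        for y in np.arange(.045,.14,.008):
            k=q[abs(q[:,1]-y)<.004]
            if len(k)>5: print(round(y,3),len(k),np.percentile(k[:,[0,2]],[5,50,95],axis=0).round(3).tolist())
E
```

```text
t 6.85 F xyz [-0.0354  0.0613  0.2129] tip 0.1959 yaw -0.001 Rz [-0.001 -0.    -1.   ] force [0.81 0.64 0.48] tq [ 0.007 -0.012 -0.014] grip -0.0003345208743116403
fork 894 [[-0.044, 0.049, 0.074], [-0.037, 0.054, 0.08], [-0.03, 0.062, 0.08], [-0.025, 0.071, 0.081], [-0.02, 0.076, 0.082]]
crown 1095 [[-0.015, 0.049, 0.088], [-0.009, 0.055, 0.091], [-0.004, 0.062, 0.092], [0.003, 0.07, 0.093], [0.01, 0.076, 0.094]]
nut 2298 [[-0.101, 0.054, 0.072], [-0.098, 0.063, 0.085], [-0.094, 0.076, 0.088], [-0.088, 0.102, 0.09], [-0.071, 0.124, 0.094]]
0.053 173 [[-0.098, 0.071], [-0.084, 0.082], [-0.073, 0.092]]
0.061 493 [[-0.101, 0.075], [-0.087, 0.088], [-0.07, 0.094]]
0.069 400 [[-0.1, 0.073], [-0.089, 0.088], [-0.073, 0.094]]
0.077 200 [[-0.1, 0.086], [-0.095, 0.089], [-0.089, 0.092]]
0.085 180 [[-0.1, 0.086], [-0.095, 0.089], [-0.09, 0.091]]
0.093 178 [[-0.1, 0.085], [-0.095, 0.088], [-0.09, 0.091]]
0.101 179 [[-0.101, 0.085], [-0.096, 0.088], [-0.09, 0.09]]
0.109 183 [[-0.101, 0.084], [-0.096, 0.088], [-0.09, 0.09]]
0.117 198 [[-0.102, 0.084], [-0.097, 0.088], [-0.09, 0.09]]
0.125 114 [[-0.101, 0.084], [-0.097, 0.088], [-0.091, 0.09]]
```

View pics/w3.png

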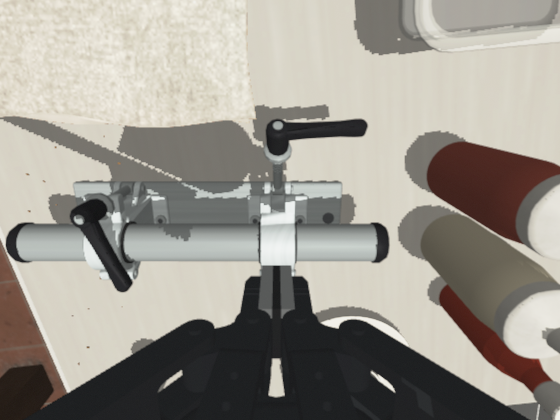

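The clamp is shut, with the fork top at z 0.080 and the crown at 0.094. The bolt leans 0.75 rad, with its handle at (270..365,130) and its nut at (277,135). Next I go round behind the nut.

```bash
python3 - <<'E'
from h import *
plan([(-.128,.051,.17,0,4),(-.128,.051,.076,0,4)])
E
```

```text
[-0.0011,-0.0003,-0.0002,0.023,-0.0023,0.006,0],
[-0.0011,-0.0003,-0.0002,0.023,-0.0023,0.006,0],
[-0.0011,-0.0003,-0.0002,0.023,-0.0023,0.0059,0],
[-0.0011,-0.0003,-0.0002,0.023,-0.0023,0.0059,0],
-- [ 0.518 -0.194  0.187]
[0,0,0,0,-0,0.0235,0],
[0,0,0,-0,-0,0.0235,0],
[0,0,0,-0,-0,0.0235,0],
[0,0,0,-0,0,0.0235,0],
-- [ 0.518 -0.194  0.093]
```

Request:
send_rows(
  increments=[
    [[0,0,0,0.023,-0.0025,0.0065,0],[0,0,0,0.023,-0.0025,0.0065,0],[0,0,0,0.023,-0.0025,0.0065,0],[0,0,0,0.023,-0.0025,0.0065,0],[0,0,0,0.003,0,0.02,0],[0,0,0,0,0,0.025,0],[0,0,0,0,0,0.025,0],[0,0,0,0,0,0.015,0],[0,0,0,0,0,0.004,0],[0,0,0,0,0,0,0]],
  ],
)

```text
time_s: 7.9
tool_pos: [0.5116, -0.1858, 0.0864]
orientation: [-0.006, 0.755, 0.656, -0.003]
contact_force: [-0.4, 0.3, 0.1]
grip_width: 0.0001
```

```bash
python3 - <<'E'
from h import *
rep()
plan([(-.110,.051,.076,0,2),(-.09,.051,.083,0,3),(-.07,.051,.090,0,3),(-.060,.051,.094,0,2)])
E
```

```text
t 7.9 F xyz [-0.1354  0.0434  0.0864] tip 0.0694 yaw -0.002 Rz [-0.013  0.005 -1.   ] force [-0.22 -0.4   0.1 ] tq [0.04  0.054 0.016] grip 5.0645281198001035e-05
[-0.0069,-0.0015,-0.0011,-0.0127,0.0038,-0.0034,0],
[-0.0069,-0.0015,-0.0011,-0.0127,0.0038,-0.0033,0],
-- [ 0.516 -0.212  0.093]
[0,0,0,-0.0067,0,-0.0023,0],
[0,0,-0,-0.0067,-0,-0.0023,0],
[0,0,0,-0.0067,0,-0.0023,0],
-- [ 0.513 -0.232  0.1  ]
[0,0,0,-0.0067,0,-0.0023,0],
[0,-0,0,-0.0067,0,-0.0023,0],
[0,0,0,-0.0067,0,-0.0023,0],
-- [ 0.51  -0.252  0.107]
[0,0,0,-0.005,-0,-0.002,0],
[0,0,0,-0.005,0,-0.002,0],
-- [ 0.509 -0.262  0.111]
```

Request:
send_rows(
  increments=[
    [[-0.007,-0.0015,-0.001,-0.01,0.004,-0.003,0],[-0.007,-0.0015,-0.001,-0.008,0.0035,-0.003,0],[0,0,0,-0.007,0,-0.0023,0],[0,0,0,-0.007,0,-0.0023,0],[0,0,0,-0.007,0,-0.0023,0],[0,0,0,-0.007,0,-0.0023,0],[0,0,0,-0.007,0,-0.002,0],[0,0,0,-0.006,0,-0.002,0]],
  ],
)

```text
time_s: 8.7
tool_pos: [0.5103, -0.2443, 0.1126]
orientation: [-0.003, 0.755, 0.655, 0.005]
contact_force: [-0.3, 2.5, 1.2]
grip_width: 0.0001
```

```bash
python3 - <<'E'
from h import *
rep()
plan([(-.060,.051,.093,0,5)])
E
```

```text
t 8.7 F xyz [-0.0774  0.0502  0.1126] tip 0.0956 yaw -0.004 Rz [ 0.004  0.01  -1.   ] force [-2.4  -0.66  1.17] tq [-0.18   0.442  0.042] grip 0.00010985282520556879
[0.0005,-0.0022,-0.0008,-0.0035,0.0002,0.0005,0],
[0.0005,-0.0022,-0.0008,-0.0035,0.0002,0.0005,0],
[0.0005,-0.0022,-0.0008,-0.0035,0.0002,0.0005,0],
[0.0005,-0.0022,-0.0008,-0.0035,0.0002,0.0005,0],
[0.0005,-0.0022,-0.0008,-0.0035,0.0002,0.0005,0],
-- [ 0.509 -0.262  0.11 ]
```

Request:
send_rows(
  increments=[
    [[0,-0.002,0,-0.006,0,0,0],[0,-0.002,0,-0.006,0,0,0],[0,-0.002,0,-0.005,0,0,0],[0,-0.001,0,-0.003,0,0,0]],
  ],
)

```text
time_s: 9.1
tool_pos: [0.5066, -0.2672, 0.1133]
orientation: [0.0, 0.756, 0.655, 0.002]
contact_force: [-1.7, 2.8, 2.2]
grip_width: -0.0004
```

```bash
python3 - <<'E'
from h import *
rep()
E
```

```text
t 9.1 F xyz [-0.0541  0.0496  0.1133] tip 0.0963 yaw -0.005 Rz [ 0.003  0.001 -1.   ] force [-2.49 -2.06  2.18] tq [-0.244  0.368  0.027] grip -0.00041855557093710004
```

Request:
send_rows(
  increments=[
    [[0,0,0,-0.0015,0,0,0],[0,0,0,-0.0015,0,0,0],[0,0,0,0,0,0,0]],
  ],
)

```text
time_s: 9.4
tool_pos: [0.5057, -0.2694, 0.1126]
orientation: [-0.001, 0.756, 0.654, 0.002]
contact_force: [-1.4, 2.6, 1.1]
grip_width: 0.0
```

Request:
send_rows(
  increments=[
    [[0,0,0,-0.0015,0,0,0],[0,0,0,-0.0015,0,0,0]],
  ],
)

```text
time_s: 9.6
tool_pos: [0.5056, -0.2699, 0.1125]
orientation: [-0.003, 0.756, 0.654, 0.004]
contact_force: [-0.3, 7.7, 4.5]
grip_width: -0.0001
```

```bash
python3 - <<'E'
from h import *
rep()
im,W=cloud('wrist'); save('w4',im)
E
```

```text
t 9.6 F xyz [-0.0514  0.049   0.1125] tip 0.0955 yaw -0.006 Rz [ 0.002  0.009 -1.   ] force [-7.63 -1.36  4.54] tq [-0.103  1.224  0.104] grip -0.00011747820626227514
```

View pics/w4.png

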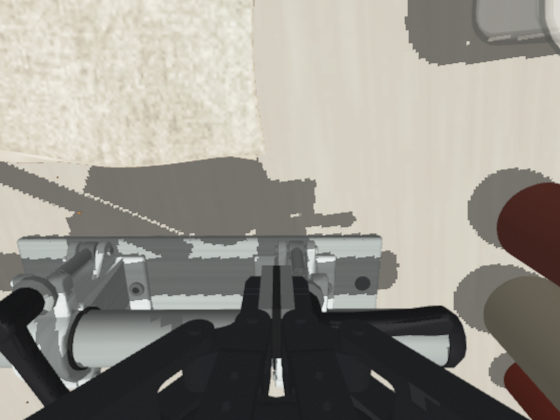

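The push stopped rising in position and reached 7.6 N, so the bolt is against its upright stop. I'll back off, rise, and look from above.

Request:
send_rows(
  increments=[
    [[0.005,0,0,0.012,0,0,0],[0.005,0,0,0.02,0,-0.005,0],[0,0,0,0,0,-0.04,0],[0,0,0,0,0,-0.045,0],[0,0,0,-0.01,0,-0.04,0],[0,0,0,-0.02,0.005,0,0],[0,0,0,-0.01,0,0,0],[0,0,0,0,0,0,0]],
  ],
)

```text
time_s: 10.45
tool_pos: [0.5154, -0.2818, 0.2459]
orientation: [-0.001, 0.755, 0.656, -0.002]
contact_force: [0.2, -0.4, -0.0]
grip_width: 0.0
```

```bash
python3 - <<'E'
from h import *
rep()
im,W=cloud('wrist'); save('w5',im); Q=(W-O)@F
np.savez('w5',im=im,Q=Q)
m=(Q[...,0]<.06)&(Q[...,0]>-.12)&(Q[...,2]>.098)&(Q[...,2]<.14)&(abs(Q[...,1]-.062)<.085)&(im.astype(int).sum(2)<200)
q=Q[m]
for y in np.arange(.045,.14,.008):
    k=q[abs(q[:,1]-y)<.004]
    if len(k)>5: print(round(y,3),len(k),np.percentile(k,[5,50,95],axis=0).round(3).tolist())
for lab,m in (('fork',(Q[...,0]>-.047)&(Q[...,0]<-.02)&(Q[...,2]>.07)&(Q[...,2]<.09)&(abs(Q[...,1]-.062)<.02)),('crown',(abs(Q[...,0])<.02)&(Q[...,2]>.088)&(abs(Q[...,1]-.062)<.02)&(Q[...,2]<.11))):
    q=Q[m]; print(lab,len(q),np.percentile(q,[2,25,50,75,98],axis=0).round(3).tolist() if len(q) else '')
E
```

```text
t 10.45 F xyz [-0.0409  0.0603  0.2459] tip 0.2289 yaw -0.002 Rz [-0.003 -0.001 -1.   ] force [ 0.38  0.27 -0.01] tq [-0.006  0.068  0.02 ] grip 3.847842139040467e-06
0.053 47 [[-0.042, 0.055, 0.102], [-0.039, 0.056, 0.114], [-0.032, 0.056, 0.115]]
0.061 165 [[-0.044, 0.057, 0.1], [-0.042, 0.06, 0.114], [-0.03, 0.064, 0.116]]
0.069 171 [[-0.043, 0.065, 0.104], [-0.039, 0.068, 0.114], [-0.031, 0.072, 0.116]]
0.077 141 [[-0.042, 0.073, 0.11], [-0.038, 0.077, 0.114], [-0.032, 0.08, 0.115]]
0.085 136 [[-0.042, 0.081, 0.11], [-0.038, 0.085, 0.114], [-0.033, 0.088, 0.115]]
0.093 133 [[-0.042, 0.09, 0.11], [-0.039, 0.093, 0.114], [-0.034, 0.097, 0.115]]
0.101 129 [[-0.043, 0.098, 0.11], [-0.039, 0.101, 0.114], [-0.034, 0.105, 0.115]]
0.109 135 [[-0.044, 0.106, 0.109], [-0.04, 0.109, 0.114], [-0.034, 0.113, 0.115]]
0.117 145 [[-0.045, 0.113, 0.11], [-0.041, 0.117, 0.114], [-0.035, 0.12, 0.115]]
0.125 67 [[-0.045, 0.121, 0.111], [-0.04, 0.123, 0.114], [-0.035, 0.125, 0.115]]
fork 363 [[-0.046, 0.049, 0.074], [-0.043, 0.051, 0.08], [-0.041, 0.056, 0.081], [-0.035, 0.07, 0.088], [-0.021, 0.076, 0.09]]
crown 969 [[-0.015, 0.049, 0.088], [-0.009, 0.056, 0.09], [-0.002, 0.063, 0.092], [0.005, 0.069, 0.093], [0.014, 0.076, 0.094]]
```

View pics/w5.png

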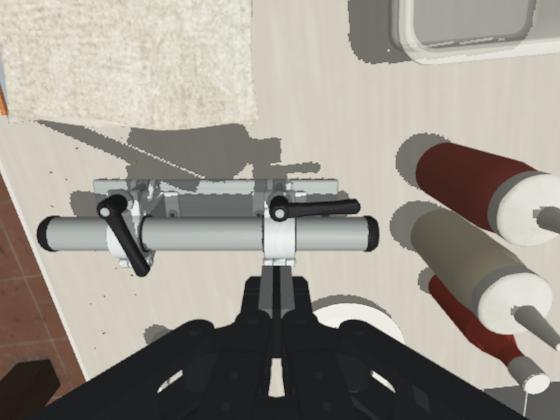

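The bolt is upright in the fork, with the hub at (278,210) and the handle along +Y to (357,207). Now I plan the handle push: fingertip corner at 50 mm radius, tool turning with the handle.

```bash
cat >> h.py <<'E'
B=np.array([-.0365,.063]); EPS=.25
def fp(al,back=0.,r=.05):
    """finger centre (X,Y) and yaw for the contact corner on the handle at angle al (cw from +Y)"""
    d=np.array([np.sin(al),np.cos(al)]); n=np.array([np.cos(al),-np.sin(al)]); yaw=EPS-al
    t=np.array([-np.sin(yaw),np.cos(yaw)]); m=np.array([np.cos(yaw),np.sin(yaw)])
    c=B+r*d-(.005+back)*n+.0145*t-.011*m
    return c[0],c[1],yaw
def hp(al,n,Z=.0985,back=0.): 
    x,y,w=fp(al,back); return (x,y,Z,w,n)
def ang():
    """handle angle implied by the contact corner, contact radius, push force, moment"""
    p,R,s=pose(); f=toF(p); y=R[:,1]; yaw=np.arctan2(y[1],y[0])-TH
    t=np.array([-np.sin(yaw),np.cos(yaw)]); m=np.array([np.cos(yaw),np.sin(yaw)])
    c=f[:2]-.0145*t+.011*m-B; r=np.hypot(*c); al=np.arctan2(c[0],c[1])+np.arcsin(.005/r)
    Fo=F.T@np.array(s['contact_force']); n=np.array([np.cos(al),-np.sin(al)])
    print('t %.2f al %.3f r %.4f yawerr %.3f tip %.4f push %.2f  F %s tq %s'%(s['time_s'],al,r,yaw-(EPS-al),f[2]-.017,-(Fo[:2]@n),Fo.round(2),(F.T@np.array(s['torque'])).round(3)))
    return al
E
python3 - <<'E'
from h import *
print(manip.state()['joints'].round(2))
plan([hp(-.05,5,.2,.02),hp(-.05,4,.0985,.02),hp(-.05,2,.0985,.004)])
E
```

```text
[-0.57  0.33  1.48 -0.    1.34 -0.43]
[-0.0009,-0,-0.0605,0.0075,0.0125,0.0056,0],
[-0.0009,-0,-0.0605,0.0067,0.0129,0.0056,0],
[-0.0009,-0,-0.0605,0.0059,0.0133,0.0056,0],
[-0.0009,-0,-0.0605,0.0051,0.0136,0.0056,0],
[-0.0009,-0,-0.0605,0.0043,0.0139,0.0056,0],
-- [ 0.582 -0.253  0.217]
[-0,0,-0,0,0,0.0254,0],
[-0,0,-0,0,0,0.0254,0],
[-0,0,0,0,0,0.0254,0],
[-0,0,-0,0,0,0.0254,0],
-- [ 0.582 -0.253  0.116]
[0,-0,0,-0.0078,-0.002,-0,0],
[0,-0,0,-0.0078,-0.002,-0,0],
-- [ 0.581 -0.269  0.116]
```

```bash
python3 - <<'E'
from h import *
for n in('scene','side'):
    W=np.load(n+'.npz')['W']; Q=(W-O)@F
    for y0,y1 in((.16,.19),(.19,.21),(.21,.23),(.23,.26),(.26,.3)):
        m=(Q[...,1]>y0)&(Q[...,1]<y1)&(Q[...,2]>.09)&(Q[...,2]<.3)&(Q[...,0]>-.2)&(Q[...,0]<.15)
        q=Q[m]
        if len(q)>5: print(n,y0,len(q),np.percentile(q[:,[0,2]],[2,50,98],axis=0).round(3).tolist())
E
```

```text
scene 0.16 31 [[-0.155, 0.094], [-0.148, 0.096], [-0.143, 0.098]]
scene 0.19 19 [[-0.154, 0.093], [-0.148, 0.096], [-0.145, 0.098]]
scene 0.21 619 [[-0.148, 0.091], [0.015, 0.119], [0.055, 0.151]]
scene 0.23 847 [[-0.151, 0.091], [0.039, 0.138], [0.109, 0.187]]
scene 0.26 360 [[-0.132, 0.091], [0.106, 0.124], [0.116, 0.155]]
side 0.16 40 [[-0.153, 0.092], [-0.148, 0.095], [-0.144, 0.096]]
side 0.19 30 [[-0.153, 0.092], [-0.148, 0.095], [-0.043, 0.102]]
side 0.21 858 [[-0.15, 0.091], [0.025, 0.119], [0.056, 0.15]]
side 0.23 1131 [[-0.046, 0.092], [0.053, 0.14], [0.11, 0.186]]
side 0.26 581 [[0.041, 0.091], [0.106, 0.122], [0.115, 0.153]]
```

Request:
send_rows(
  increments=[
    [[0,0,-0.06,0.0075,0.0125,0.0055,0],[0,0,-0.06,0.0065,0.013,0.0055,0],[0,0,-0.06,0.006,0.0135,0.0055,0],[0,0,-0.06,0.005,0.0135,0.0055,0],[0,0,-0.06,0.0045,0.014,0.0055,0],[0,0,0,0,0,0,0]],
  ],
)

```text
time_s: 11.1
tool_pos: [0.5778, -0.2468, 0.2048]
orientation: [-0.012, 0.645, 0.764, -0.003]
contact_force: [-1.1, -0.1, 0.6]
grip_width: -0.0001
```

```bash
python3 - <<'E'
from h import *
rep()
plan([hp(-.05,2,.18,.02),hp(-.05,4,.0985,.02),hp(-.05,2,.0985,.004)])
E
```

```text
t 11.1 F xyz [-0.0841  0.1173  0.2048] tip 0.1878 yaw 0.307 Rz [-0.023  0.011 -1.   ] force [ 0.24 -1.1   0.61] tq [ 0.009 -0.025  0.005] grip -9.467755988744001e-05
[-0.0103,-0.0074,0.0032,-0.0034,0.0016,0.0038,0],
[-0.0103,-0.0074,0.0032,-0.0033,0.0016,0.0039,0],
-- [ 0.582 -0.253  0.197]
[-0,0,0,-0,-0,0.0204,0],
[-0,0,0,-0,-0,0.0204,0],
[-0,0,0,-0,-0,0.0204,0],
[-0,0,0,-0,-0,0.0204,0],
-- [ 0.582 -0.253  0.116]
[0,0,0,-0.0078,-0.002,0,0],
[0,-0,0,-0.0078,-0.002,0,0],
-- [ 0.581 -0.269  0.116]
```

The nearest bottles start at Y≥0.21, so they clear the gripper (0.184 at most). Now I descend and move in close to the handle.

Request:
send_rows(
  increments=[
    [[-0.01,-0.0075,0.003,-0.0035,0.0015,0.004,0],[-0.01,-0.0075,0.003,-0.0035,0.0015,0.004,0],[0,0,0,0,0,0.02,0],[0,0,0,0,0,0.02,0],[0,0,0,0,0,0.02,0],[0,0,0,0,0,0.018,0],[0,0,0,0,0,0,0]],
  ],
)

```text
time_s: 11.8
tool_pos: [0.5764, -0.2553, 0.1135]
orientation: [-0.0, 0.651, 0.759, -0.001]
contact_force: [-0.5, -0.6, 0.9]
grip_width: 0.0
```

```bash
python3 - <<'E'
from h import *
rep();ang()
plan([hp(-.05,2,.0985,.004)])
E
```

```text
t 11.8 F xyz [-0.0756  0.1171  0.1135] tip 0.0965 yaw 0.29 Rz [-0.002 -0.002 -1.   ] force [ 0.67 -0.46  0.87] tq [-0.02   0.027 -0.015] grip 4.8134678953728075e-05
t 11.80 al -0.411 r 0.0498 yawerr -0.372 tip 0.0965 push -0.43  F [ 0.67 -0.46  0.87] tq [-0.02   0.027 -0.015]
[-0.001,0.0009,-0.0051,-0.007,0.001,-0.001,0],
[-0.001,0.0009,-0.0051,-0.007,0.001,-0.001,0],
-- [ 0.581 -0.269  0.116]
```

```bash
python3 - <<'E'
from h import *
plan([hp(-.05,4),hp(.10,4)])
E
```

```text
[-0.0005,0.0004,-0.0025,-0.0045,0.0003,-0.0005,0],
[-0.0005,0.0004,-0.0025,-0.0045,0.0003,-0.0005,0],
[-0.0005,0.0004,-0.0025,-0.0045,0.0003,-0.0005,0],
[-0.0005,0.0004,-0.0025,-0.0045,0.0002,-0.0005,0],
-- [ 0.58  -0.273  0.116]
[0,-0,0.0375,-0.0024,-0.0001,0,0],
[0,-0,0.0375,-0.0024,0,0,0],
[0,-0,0.0375,-0.0024,0.0001,0,0],
[0,-0,0.0375,-0.0024,0.0002,0,0],
-- [ 0.582 -0.282  0.116]
```

Request:
send_rows(
  increments=[
    [[0,0,-0.002,-0.004,0.0015,-0.0005,0],[0,0,-0.002,-0.004,0.001,-0.0005,0],[0,0,-0.002,-0.004,0.001,-0.0005,0],[0,0,0,-0.003,0.001,0,0]],
  ],
)

```text
time_s: 12.2
tool_pos: [0.5839, -0.2721, 0.1182]
orientation: [0.002, 0.65, 0.76, -0.001]
contact_force: [0.2, -0.6, -0.6]
grip_width: 0.0002
```

```bash
python3 - <<'E'
from h import *
a=ang(); plan([hp(a+.12,4)])
E
```

```text
t 12.20 al -0.069 r 0.0539 yawerr -0.025 tip 0.1012 push -0.58  F [ 0.56  0.3  -0.57] tq [ 0.023 -0.043 -0.026]
[0.0004,0.0012,0.0238,-0.0016,-0.0009,0.0007,0],
[0.0004,0.0012,0.0238,-0.0017,-0.0009,0.0007,0],
[0.0004,0.0012,0.0238,-0.0017,-0.0009,0.0007,0],
[0.0004,0.0012,0.0238,-0.0017,-0.0008,0.0007,0],
-- [ 0.581 -0.279  0.116]
```

Request:
send_rows(
  increments=[
    [[0,0.001,0.024,-0.0018,-0.001,0.0007,0],[0,0.001,0.024,-0.0018,-0.001,0.0007,0],[0,0.001,0.024,-0.0018,-0.001,0.0007,0],[0,0.001,0.024,-0.0018,-0.001,0.0007,0]],
  ],
)

```text
time_s: 12.6
tool_pos: [0.5835, -0.2805, 0.1176]
orientation: [0.003, 0.689, 0.725, 0.002]
contact_force: [0.2, 1.3, 0.6]
grip_width: -0.0002
```

```bash
python3 - <<'E'
from h import *
a=ang(); plan([hp(a+.1,4)])
E
```

```text
t 12.60 al 0.067 r 0.0525 yawerr 0.007 tip 0.1006 push 1.33  F [-1.33  0.03  0.59] tq [0.154 0.263 0.049]
[0.0019,0.0003,0.0268,-0.0015,-0.0005,0.0005,0],
[0.0019,0.0003,0.0268,-0.0015,-0.0005,0.0005,0],
[0.0019,0.0003,0.0268,-0.0015,-0.0004,0.0005,0],
[0.0019,0.0003,0.0268,-0.0015,-0.0004,0.0005,0],
-- [ 0.582 -0.287  0.116]
```

In contact, loose at 1.3 N. I'll carry on in small steps.

Request:
send_rows(
  increments=[
    [[0.002,0,0.027,-0.0017,-0.0005,0.0005,0],[0.002,0,0.027,-0.0017,-0.0005,0.0005,0],[0.002,0,0.027,-0.0017,-0.0005,0.0005,0]],
  ],
)

```text
time_s: 12.9
tool_pos: [0.5821, -0.2857, 0.1161]
orientation: [0.001, 0.72, 0.694, 0.0]
contact_force: [1.4, 0.4, 1.6]
grip_width: -0.0002
```

Request:
send_rows(
  increments=[
    [[0,0,0.027,-0.0017,-0.0003,0.0003,0],[0,0,0.027,-0.0017,-0.0003,0.0003,0],[0,0,0.027,-0.0017,-0.0003,0.0003,0]],
  ],
)

```text
time_s: 13.2
tool_pos: [0.581, -0.2911, 0.115]
orientation: [0.001, 0.75, 0.662, 0.0]
contact_force: [1.6, 0.6, 0.9]
grip_width: -0.0004
```

```bash
python3 - <<'E'
from h import *
a=ang(); plan([hp(a+.15,6)])
E
```

```text
t 13.20 al 0.242 r 0.0497 yawerr 0.005 tip 0.0980 push 1.16  F [-0.83  1.47  0.9 ] tq [0.197 0.241 0.04 ]
[0.0003,0.0001,0.0259,-0.0016,0.0001,-0.0001,0],
[0.0003,0.0001,0.0259,-0.0016,0.0001,-0.0001,0],
[0.0003,0.0001,0.0259,-0.0016,0.0001,-0.0001,0],
[0.0003,0.0001,0.0259,-0.0016,0.0002,-0.0001,0],
[0.0003,0.0001,0.0259,-0.0016,0.0002,-0.0001,0],
[0.0003,0.0001,0.0259,-0.0016,0.0003,-0.0001,0],
-- [ 0.58  -0.301  0.116]
```

Request:
send_rows(
  increments=[
    [[0,0,0.027,-0.0017,0.0001,0,0],[0,0,0.027,-0.0017,0.0001,0,0],[0,0,0.027,-0.0017,0.0001,0,0]],
  ],
)

```text
time_s: 13.5
tool_pos: [0.5803, -0.2966, 0.1148]
orientation: [0.001, 0.778, 0.628, 0.0]
contact_force: [2.0, 1.3, 0.6]
grip_width: -0.0002
```

Request:
send_rows(
  increments=[
    [[0,0,0.027,-0.0017,0.0002,0,0],[0,0,0.027,-0.0017,0.0002,0,0],[0,0,0.027,-0.0017,0.0002,0,0]],
  ],
)

```text
time_s: 13.8
tool_pos: [0.5792, -0.3021, 0.1145]
orientation: [0.0, 0.805, 0.593, 0.0]
contact_force: [0.7, 0.9, -0.4]
grip_width: -0.0002
```

```bash
python3 - <<'E'
from h import *
a=ang(); plan([hp(a+.15,6)])
E
```

```text
t 13.80 al 0.416 r 0.0497 yawerr 0.003 tip 0.0975 push 1.13  F [-1.    0.52 -0.43] tq [ 0.149  0.248 -0.025]
[0.0001,-0,0.0254,-0.0016,0.0001,-0.0002,0],
[0.0001,-0,0.0254,-0.0016,0.0001,-0.0002,0],
[0.0001,-0,0.0254,-0.0016,0.0001,-0.0002,0],
[0.0001,-0,0.0254,-0.0016,0.0002,-0.0002,0],
[0.0001,-0,0.0254,-0.0016,0.0002,-0.0002,0],
[0.0001,-0,0.0254,-0.0016,0.0003,-0.0002,0],
-- [ 0.577 -0.312  0.116]
```

Request:
send_rows(
  increments=[
    [[0,0,0.027,-0.0017,0.0001,-0.0002,0],[0,0,0.027,-0.0017,0.0001,-0.0002,0],[0,0,0.027,-0.0017,0.0001,-0.0002,0]],
  ],
)

```text
time_s: 14.1
tool_pos: [0.5775, -0.3073, 0.1145]
orientation: [-0.0, 0.831, 0.557, 0.0]
contact_force: [1.6, 1.1, -0.7]
grip_width: -0.0
```

Request:
send_rows(
  increments=[
    [[0,0,0.027,-0.0017,0.0002,-0.0002,0],[0,0,0.027,-0.0017,0.0002,-0.0002,0],[0,0,0.027,-0.0017,0.0002,0,0]],
  ],
)

```text
time_s: 14.4
tool_pos: [0.5755, -0.3124, 0.1145]
orientation: [-0.001, 0.854, 0.52, -0.0]
contact_force: [1.3, 0.5, -1.0]
grip_width: 0.0001
```

```bash
python3 - <<'E'
from h import *
a=ang(); plan([hp(a+.15,6)])
E
```

```text
t 14.40 al 0.588 r 0.0495 yawerr -0.002 tip 0.0975 push 1.28  F [-0.71  1.24 -1.05] tq [ 0.183  0.204 -0.018]
[-0.0002,-0,0.0246,-0.0016,0.0001,-0.0002,0],
[-0.0002,-0,0.0246,-0.0016,0.0001,-0.0002,0],
[-0.0002,-0,0.0246,-0.0016,0.0002,-0.0002,0],
[-0.0002,-0,0.0246,-0.0016,0.0002,-0.0002,0],
[-0.0002,-0,0.0246,-0.0016,0.0002,-0.0002,0],
[-0.0002,-0,0.0246,-0.0016,0.0003,-0.0002,0],
-- [ 0.571 -0.321  0.116]
```

Request:
send_rows(
  increments=[
    [[0,0,0.027,-0.0017,0.0002,-0.0002,0],[0,0,0.027,-0.0017,0.0002,-0.0002,0],[0,0,0.027,-0.0017,0.0002,-0.0002,0]],
  ],
)

```text
time_s: 14.7
tool_pos: [0.5731, -0.3174, 0.115]
orientation: [-0.001, 0.877, 0.481, -0.0]
contact_force: [2.0, 0.9, -0.5]
grip_width: 0.0001
```

Request:
send_rows(
  increments=[
    [[0,0,0.027,-0.0017,0.0003,-0.0002,0],[0,0,0.027,-0.0017,0.0003,-0.0002,0],[0,0,0.027,-0.0017,0.0003,0,0]],
  ],
)

```text
time_s: 15.0
tool_pos: [0.5705, -0.3224, 0.1154]
orientation: [-0.001, 0.897, 0.442, -0.001]
contact_force: [1.7, 1.5, -1.5]
grip_width: -0.0003
```

```bash
python3 - <<'E'
from h import *
a=ang(); plan([hp(a+.15,6)])
E
```

```text
t 15.00 al 0.760 r 0.0500 yawerr -0.007 tip 0.0984 push 2.26  F [-1.73  1.46 -1.49] tq [ 0.073  0.314 -0.033]
[-0.0004,0,0.0238,-0.0016,0,-0,0],
[-0.0004,0,0.0238,-0.0016,0.0001,-0,0],
[-0.0004,0,0.0238,-0.0016,0.0001,-0,0],
[-0.0004,0,0.0238,-0.0016,0.0001,-0,0],
[-0.0004,0,0.0238,-0.0016,0.0002,-0,0],
[-0.0004,0,0.0238,-0.0016,0.0002,-0,0],
-- [ 0.565 -0.33   0.116]
```

Request:
send_rows(
  increments=[
    [[0,0,0.025,-0.0016,0.0001,0,0],[0,0,0.025,-0.0016,0.0001,0,0]],
  ],
)

```text
time_s: 15.2
tool_pos: [0.5685, -0.3253, 0.1154]
orientation: [-0.001, 0.909, 0.417, -0.001]
contact_force: [0.3, 1.5, -1.3]
grip_width: -0.0002
```

Request:
send_rows(
  increments=[
    [[0,0,0.025,-0.0016,0.0002,0,0]],
  ],
)

```text
time_s: 15.3
tool_pos: [0.5676, -0.3267, 0.1154]
orientation: [-0.001, 0.914, 0.405, -0.001]
contact_force: [1.6, 1.6, -2.0]
grip_width: -0.0004
```

```bash
python3 - <<'E'
from h import *
a=ang(); plan([hp(a+.05,2)])
E
```

```text
t 15.30 al 0.840 r 0.0501 yawerr -0.009 tip 0.0984 push 2.18  F [-1.79  1.33 -1.98] tq [0.166 0.304 0.031]
[-0.0013,0.0001,0.0205,-0.0016,0.0001,-0.0001,0],
[-0.0013,0.0001,0.0205,-0.0016,0.0001,-0.0001,0],
-- [ 0.566 -0.329  0.116]
```

Request:
send_rows(
  increments=[
    [[0,0,0.025,-0.0017,0.0001,0.0002,0],[0,0,0.025,-0.0017,0.0001,0.0002,0]],
  ],
)

```text
time_s: 15.5
tool_pos: [0.5654, -0.3293, 0.1151]
orientation: [-0.001, 0.925, 0.38, -0.0]
contact_force: [3.3, 1.7, -0.7]
grip_width: -0.0001
```

Request:
send_rows(
  increments=[
    [[0,0,0.025,-0.0017,0.0002,0.0002,0]],
  ],
)

```text
time_s: 15.6
tool_pos: [0.5644, -0.3306, 0.115]
orientation: [-0.001, 0.93, 0.367, -0.0]
contact_force: [2.5, 2.7, 0.5]
grip_width: 0.0003
```

```bash
python3 - <<'E'
from h import *
a=ang(); plan([hp(a+.05,2)])
E
```

```text
t 15.60 al 0.915 r 0.0502 yawerr -0.016 tip 0.0980 push 3.54  F [-3.03  2.13  0.49] tq [ 0.242  0.457 -0.017]
[-0.0013,-0.0004,0.0171,-0.0015,-0,-0.0003,0],
[-0.0013,-0.0004,0.0171,-0.0015,0,-0.0003,0],
-- [ 0.562 -0.333  0.116]
```

The push is rising (3.5 N), so I go to single small rows.

Request:
send_rows(
  increments=[
    [[0,0,0.02,-0.0016,0,0,0]],
  ],
)

```text
time_s: 15.7
tool_pos: [0.5634, -0.3316, 0.1151]
orientation: [-0.001, 0.934, 0.357, 0.0]
contact_force: [1.2, 2.1, -1.4]
grip_width: -0.0003
```

```bash
python3 - <<'E'
from h import *
a=ang(); plan([hp(a+.025,1)])
E
```

```text
t 15.70 al 0.938 r 0.0502 yawerr -0.015 tip 0.0981 push 2.06  F [-2.23  0.91 -1.38] tq [ 0.281  0.41  -0.018]
[-0.0023,-0.0012,0.0097,-0.0014,-0.0001,-0.0004,0],
-- [ 0.562 -0.332  0.116]
```

```bash
cat >> h.py <<'E'
def avg(k=10):
    L=[]
    for i in range(k):
        get_image('side'); s=manip.state(); L.append(np.r_[F.T@np.array(s['contact_force']),F.T@np.array(s['torque'])])
    L=np.array(L); m=L.mean(0); print('mean',m.round(3),'sd',L.std(0).round(3)); return m
E
python3 - <<'E'
from h import *
a=ang(); m=avg(12); ang(); n=np.array([np.cos(a),-np.sin(a)])
print('push F',-m[:2]@n,'|F|',np.hypot(*m[:2]),'tq proj',np.array([m[4],-m[3]])@n,'|tq|',np.hypot(*m[3:5]))
E
```

```text
t 15.70 al 0.938 r 0.0502 yawerr -0.015 tip 0.0981 push 2.06  F [-2.23  0.91 -1.38] tq [ 0.281  0.41  -0.018]
mean [-2.331  1.384 -0.905  0.238  0.366 -0.054] sd [0.639 0.324 0.598 0.055 0.03  0.02 ]
t 16.30 al 0.941 r 0.0502 yawerr -0.010 tip 0.0980 push 2.67  F [-2.28  1.65 -0.07] tq [ 0.2    0.359 -0.085]
push F 2.4950425522962236 |F| 2.7109594066714413 tq proj 0.4081151008250865 |tq| 0.4363401227069615
```

```bash
cat >> h.py <<'E'
def tp():
    a=ang(); s=manip.state(); M=F.T@np.array(s['torque']); n=np.array([np.cos(a),-np.sin(a)])
    print('push from torque %.2f'%((np.array([M[1],-M[0]])@n)/.163)); plan([hp(a+.03,1)])
E
```

Request:
send_rows(
  increments=[
    [[0,0,0.02,-0.0017,0,-0.0002,0],[0,0,0.02,-0.0016,0,0,0]],
  ],
)

```text
time_s: 16.5
tool_pos: [0.5613, -0.3336, 0.1151]
orientation: [-0.001, 0.941, 0.338, 0.0]
contact_force: [3.6, 2.3, -1.8]
grip_width: -0.0002
```

```bash
python3 -c "from h import *; tp()"
```

```text
t 16.50 al 0.985 r 0.0502 yawerr -0.009 tip 0.0981 push 4.21  F [-2.76  3.22 -1.79] tq [ 0.403  0.503 -0.037]
push from torque 3.77
[-0.0023,-0.0015,0.0214,-0.0018,0,-0.0004,0],
-- [ 0.56  -0.335  0.116]
```

Request:
send_rows(
  increments=[
    [[0,0,0.02,-0.0017,0,-0.0002,0]],
  ],
)

```text
time_s: 16.6
tool_pos: [0.5602, -0.3346, 0.1152]
orientation: [-0.001, 0.945, 0.328, 0.001]
contact_force: [2.8, 2.5, -2.1]
grip_width: 0.0002
```

```bash
python3 -c "from h import *; tp()"
```

```text
t 16.60 al 1.009 r 0.0502 yawerr -0.006 tip 0.0982 push 3.62  F [-2.91  2.45 -2.08] tq [ 0.44   0.512 -0.032]
push from torque 3.96
[-0.0022,-0.0019,0.0237,-0.0018,0,-0.0003,0],
-- [ 0.559 -0.336  0.116]
```

Request:
send_rows(
  increments=[
    [[0,0,0.022,-0.0017,0,0,0]],
  ],
)

```text
time_s: 16.7
tool_pos: [0.559, -0.3355, 0.1151]
orientation: [-0.001, 0.949, 0.316, 0.001]
contact_force: [3.5, 3.2, -2.6]
grip_width: -0.0002
```

```bash
python3 -c "from h import *; tp()"
```

```text
t 16.70 al 1.033 r 0.0502 yawerr -0.006 tip 0.0981 push 4.49  F [-3.63  3.06 -2.61] tq [ 0.484  0.519 -0.051]
push from torque 4.18
[-0.0023,-0.0024,0.0238,-0.0019,0.0001,-0.0005,0],
-- [ 0.558 -0.337  0.116]
```

Request:
send_rows(
  increments=[
    [[0,0,0.024,-0.0018,0,0.0003,0]],
  ],
)

```text
time_s: 16.8
tool_pos: [0.5578, -0.3367, 0.1148]
orientation: [-0.001, 0.953, 0.304, 0.001]
contact_force: [4.0, 3.0, -1.0]
grip_width: 0.0004
```

```bash
python3 -c "from h import *; tp()"
```

```text
t 16.80 al 1.057 r 0.0503 yawerr -0.009 tip 0.0978 push 4.83  F [-3.52  3.56 -1.04] tq [ 0.529  0.618 -0.059]
push from torque 4.69
[-0.002,-0.0031,0.0215,-0.0018,-0,-0.0007,0],
-- [ 0.556 -0.338  0.116]
```

Request:
send_rows(
  increments=[
    [[0,0,0.022,-0.0017,0,0,0]],
  ],
)

```text
time_s: 16.9
tool_pos: [0.5567, -0.3376, 0.115]
orientation: [-0.001, 0.956, 0.292, 0.002]
contact_force: [3.3, 3.2, -2.1]
grip_width: -0.0002
```

```bash
python3 -c "from h import *; tp()"
```

```text
t 16.90 al 1.079 r 0.0503 yawerr -0.011 tip 0.0980 push 4.24  F [-3.66  2.85 -2.12] tq [ 0.545  0.664 -0.013]
push from torque 4.87
[-0.0017,-0.0039,0.0191,-0.0017,-0.0001,-0.0005,0],
-- [ 0.555 -0.339  0.116]
```

Request:
send_rows(
  increments=[
    [[0,0,0.022,-0.0018,0,0,0]],
  ],
)

```text
time_s: 17.0
tool_pos: [0.5555, -0.3385, 0.115]
orientation: [-0.001, 0.96, 0.281, 0.002]
contact_force: [5.1, 4.1, -2.1]
grip_width: -0.0002
```

```bash
python3 -c "from h import *; tp()"
```

```text
t 17.00 al 1.102 r 0.0503 yawerr -0.012 tip 0.0980 push 6.15  F [-4.73  4.49 -2.09] tq [0.622 0.682 0.013]
push from torque 5.30
[-0.0017,-0.0047,0.018,-0.0017,-0.0001,-0.0005,0],
-- [ 0.554 -0.339  0.116]
```

```bash
python3 - <<'E'
from h import *
a=ang(); m=avg(10); a=ang(); n=np.array([np.cos(a),-np.sin(a)])
print('push F',-m[:2]@n,'tq proj/.163',np.array([m[4],-m[3]])@n/.163)
E
```

```text
t 17.00 al 1.102 r 0.0503 yawerr -0.012 tip 0.0980 push 6.15  F [-4.73  4.49 -2.09] tq [0.622 0.682 0.013]
mean [-3.594  3.386 -1.943  0.569  0.595 -0.028] sd [0.378 0.353 0.495 0.03  0.037 0.036]
t 17.50 al 1.106 r 0.0503 yawerr -0.006 tip 0.0980 push 4.82  F [-3.31  3.74 -1.98] tq [0.566 0.538 0.028]
push F 4.638181415216136 tq proj/.163 4.75609518654711
```

Request:
send_rows(
  increments=[
    [[0,0,0.018,-0.0014,0,0,0]],
  ],
)

```text
time_s: 17.6
tool_pos: [0.5545, -0.3392, 0.115]
orientation: [-0.001, 0.962, 0.272, 0.002]
contact_force: [4.7, 4.2, -2.6]
grip_width: -0.0002
```

```bash
python3 -c "from h import *; tp()"
```

```text
t 17.60 al 1.120 r 0.0503 yawerr -0.011 tip 0.0980 push 5.71  F [-4.76  4.05 -2.56] tq [ 0.692  0.676 -0.014]
push from torque 5.63
[-0.0016,-0.0047,0.0194,-0.0018,-0.0001,-0.0005,0],
-- [ 0.553 -0.34   0.116]
```

The force and torque readings agree at 5.6–5.7 N, which is snug. I'll back away from the handle, rise, and check.

Request:
send_rows(
  increments=[
    [[0,0,0,0.006,0.001,0,0],[0,0,0,0.012,0.002,0,0],[0,0,0,0,0,-0.02,0],[0,0,0,0,0,-0.04,0],[0,0,0,0,0,-0.045,0],[0,0,-0.13,0,0,-0.02,0],[0,0,-0.14,0,0,-0.01,0],[0,0,-0.14,0,-0.02,0,0],[0,0,-0.14,-0.02,-0.02,0,0],[0,0,-0.14,-0.02,-0.01,0,0],[0,0,0,0,0,0,0]],
  ],
)

```text
time_s: 18.7
tool_pos: [0.5111, -0.3429, 0.2586]
orientation: [0.003, 0.804, 0.595, -0.006]
contact_force: [-0.2, -0.2, -0.2]
grip_width: 0.0001
```

```bash
python3 - <<'E'
from h import *
rep()
im,W=cloud('wrist'); save('w6',im); Q=(W-O)@F
m=(Q[...,0]<.06)&(Q[...,0]>-.06)&(Q[...,2]>.1)&(Q[...,2]<.13)&(abs(Q[...,1]-.09)<.07)&(im.astype(int).sum(2)<200)
q=Q[m]; print(len(q),np.percentile(q,[2,50,98],axis=0).round(3).tolist())
c=q[:,:2]-B; k=np.hypot(*c.T)>.03; print('handle angle',np.median(np.arctan2(c[k,0],c[k,1])))
for lab,m in (('fork',(Q[...,0]>-.047)&(Q[...,0]<-.02)&(Q[...,2]>.07)&(Q[...,2]<.084)&(abs(Q[...,1]-.062)<.02)),('crown',(abs(Q[...,0])<.02)&(Q[...,2]>.088)&(abs(Q[...,1]-.062)<.02)&(Q[...,2]<.1))):
    q=Q[m]; print(lab,len(q),np.percentile(q,[2,50,98],axis=0).round(3).tolist() if len(q) else '')
im,W=cloud('scene')
for u,v in [(250,280),(303,277),(358,268)]: print(np.nanmedian(W[v-1:v+2,u-1:u+2].reshape(-1,3),0).round(3))
E
```

```text
t 18.7 F xyz [0.0202 0.0645 0.2586] tip 0.2416 yaw -0.159 Rz [-0.007 -0.012 -1.   ] force [ 0.22 -0.18 -0.23] tq [ 0.042  0.031 -0.036] grip 0.00011633876034257968
1061 [[-0.043, 0.056, 0.108], [-0.015, 0.075, 0.11], [0.018, 0.094, 0.112]]
handle angle 1.0798167191264079
fork 330 [[-0.045, 0.049, 0.078], [-0.031, 0.057, 0.08], [-0.02, 0.076, 0.084]]
crown 912 [[-0.014, 0.049, 0.088], [0.0, 0.061, 0.092], [0.014, 0.075, 0.094]]
[ 0.336 -0.5    0.051]
[ 0.427 -0.539  0.053]
[ 0.548 -0.547  0.038]
```

View pics/w6.png

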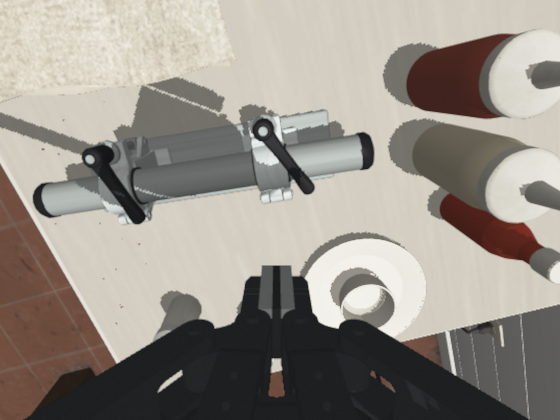

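The open clamp now looks like the shut one: bolt upright at (263,130), handle swung round to (308,187), fork and crown at their shut heights. The shakers and plate haven't moved and the robot touches nothing, so I'm handing in.

```bash
python3 -c "from h import *; print(manip.job_done()); rep()"
```

```text
the job is handed in; nothing more can be done
None
the job is handed in; nothing more can be done
```

The open clamp is shut and tightened, and the job was handed in at about 19 s of the 64 s.

**What I did**
- **Hinged half:** I swung it over the tube and pressed it down with a brief push of about 10 N. That is firmer than the other pushes, but well under the 40 N limit.
- **Bolt:** I swung it up into the fork until it met its upright stop. The push there reached about 8 N.
- **Lever nut:** I pushed the handle clockwise about 1.1 rad. It ran loose at 1 to 2 N and the push then climbed steadily. I stopped with the push, at 50 mm from the axis, at 5.7 N by the force reading and 5.6 N by the moment reading.

**Last checks**
- **Clamp:** The fork top is at z = 0.080 m and the crown at 0.094 m, both the shut heights. The bolt is upright in the fork and the handle stayed where I left it (1.08 rad by camera, 1.12 rad by the arm).
- **Surroundings:** The shakers and plate read within 2 mm of where they started.
- **Robot:** It stands clear, with only sensor noise on the wrist.

**Disagreements**
- Single force readings are noisy by about 0.5 N; one reading just before the last step showed 6.2 N while the moment gave 5.3 N.
- With the arm holding still before the last step, the averaged push was about 4.7 N, lower than while moving. I judged tightness from the moving push.

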